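# Pack the inspection kit tray

## Task

Pack the inspection kit: stand the loupe in the larger round pocket of the grey-insert tray, the dropper bottle in the smaller round pocket, the black setting block in the small rectangular pocket and the clamp fixture in the large rectangular pocket, each upright, seated on the floor of its pocket and let go. Leave the look-alikes, the wide white jar and the black cap nut, standing where they are.

Things in the scene. Friction and masses are not known exactly. Their poses are not given: they have to be found in the camera images.
- loupe: Black eye loupe standing on its narrow end: a funnel, 41 mm in diameter at the top, 36 mm high; grips like an upright cylinder of 41 mm diameter. Origin: centre of its underside, z up. About 0.05 kg.
- oil_bottle: White dropper bottle with a narrow black cap, standing: body 31 mm in diameter up to 45 mm, cap 17 mm in diameter up to 59 mm. Origin: centre of its underside, z up. About 0.05 kg.
- gauge_block: Black setting block, standing: 20 (its x) x 28 (its y) x 34 mm high. Origin: centre of its underside, z up. About 0.16 kg.
- fixture_1: Small clamp fixture, standing, 86 mm high: black base 44 (its x) x 60 (its y) x 12 mm, a 36 x 52 mm step on it up to 20 mm, two light posts 32 mm apart along y, a black top bar 18 (x) x 56 (y) mm from 65 to 76 mm height with a 14 mm stub on its middle up to 86 mm. Take it across the bar's 18 mm. Origin: centre of the underside, z up. About 0.38 kg.
- grease_jar: Look-alike, to be left: squat white jar with a wide black lid, 42 mm in diameter, 42 mm high. Origin: centre of its underside, z up.
- lens_cell_04: Look-alike, to be left: fluted black cap nut on a white foot with a small open top, 32 mm in diameter, 24 mm high (smaller and lower than the loupe). Origin: centre of its underside, z up.
- insert_loupe: Fixed grey insert, 72 (its x) x 88 (y) x 12 mm high, one of four of equal outer size that fill a low aluminium tray two by two (their places change; pitch 74 mm in x, 91 in y; tray walls 1 mm below the tops). Origin: centre of its underside, z up. In its middle, dark-floored: the larger round pocket, 60 mm in diameter, 8 mm deep (pocket floor at z = 4 mm in its frame).
- insert_bottle: Fixed grey insert, 72 (its x) x 88 (y) x 12 mm high, one of four of equal outer size that fill a low aluminium tray two by two (their places change; pitch 74 mm in x, 91 in y; tray walls 1 mm below the tops). Origin: centre of its underside, z up. In its middle, dark-floored: the smaller round pocket, 46 mm in diameter, 8 mm deep (pocket floor at z = 4 mm in its frame).
- insert_block: Fixed grey insert, 72 (its x) x 88 (y) x 12 mm high, one of four of equal outer size that fill a low aluminium tray two by two (their places change; pitch 74 mm in x, 91 in y; tray walls 1 mm below the tops). Origin: centre of its underside, z up. In its middle, dark-floored: the small rectangular pocket, 36 (x) x 44 (y) mm, 8 mm deep (pocket floor at z = 4 mm in its frame). The block may stand in it at any yaw.
- insert_fixture: Fixed grey insert, 72 (its x) x 88 (y) x 12 mm high, one of four of equal outer size that fill a low aluminium tray two by two (their places change; pitch 74 mm in x, 91 in y; tray walls 1 mm below the tops). Origin: centre of its underside, z up. In its middle, dark-floored: the large rectangular pocket, 58 (x) x 76 (y) mm, 8 mm deep (pocket floor at z = 4 mm in its frame). The fixture fits only with its long side along the pocket's, either way round.
Things that resemble listed ones, but are neither listed nor needed, are in the scene too. What is shaped like the gauge_block but green or turquoise is not meant.

How it is judged:
At the end, for the whole second after the job is handed in: Loupe, dropper bottle, setting block and fixture each stand at rest in their own pocket: within 12 mm of the pocket's centre, upright within 0.1 rad, the underside within 3.5 mm of the pocket floor. The white jar and the black cap nut still stand within 30 mm of where they began (horizontal distance between loupe and insert_loupe below 0.012 m and z of loupe in the frame of insert_loupe below 0.0075 m and angle between each of loupe, oil_bottle, gauge_block, fixture_1's own z axis and vertical below 0.1 rad and linear speed of each of loupe, oil_bottle, gauge_block, fixture_1 below 0.02 m/s and horizontal distance between oil_bottle and insert_bottle below 0.012 m and z of oil_bottle in the frame of insert_bottle below 0.0075 m and horizontal distance between gauge_block and insert_block below 0.012 m and z of gauge_block in the frame of insert_block below 0.0075 m and horizontal distance between fixture_1 and insert_fixture below 0.012 m and z of fixture_1 in the frame of insert_fixture below 0.0075 m and distance of each of grease_jar, lens_cell_04 from where it was at the start of the episode below 0.03 m and angle between each of grease_jar, lens_cell_04's own z axis and vertical below 0.2 rad); the robot touches nothing.
It fails at once if the white jar is moved more than 30 mm (distance of grease_jar from where it was at the start of the episode above 0.03 m).
It fails at once if the black cap nut is moved more than 30 mm (distance of lens_cell_04 from where it was at the start of the episode above 0.03 m).
It also fails if it takes over 115 s, if anything falls off the work surface, if the arm or the gripper's body presses on something with over 40 N, if the wrist force passes 120 N, or if a joint passes its speed limit or range.

## Robot

A 6-joint arm with a two-finger parallel gripper is mounted at the origin on a cart in front of the work surface, level with it; the furniture and walls round the work are solid. World frame = base frame: x ahead of the robot, y to its left, z up, the work surface at z = 0. Lengths are in m, angles in rad, forces in N, time in s.
With the tool pointing down it reaches from about 0.35 to 0.85 m from the base axis. Payload 8.1 kg.
Tool frame: the origin (TCP) lies between the finger pads; the fingertips stand 22 mm ahead of it and the grasp point (between the pads) lies 3 mm ahead of it; z points along the fingers, x is the direction in which the jaws open and shut, and the axes are right-handed (so a half turn about z gives the same grasp; the last joint's range is limited). The gripper opens to 93 mm and grips with 3 to 60 N. Pads are 15 mm wide; open, the fingers measure 128 mm over their backs; the gripper's body (75 mm by 188 mm) begins 65 mm behind the grasp point.
Start: joints at [1.159, 0.13, 1.488, -0, 1.523, -0.085], TCP at [0.193, 0.568, 0.241] pointing down, gripper open.
Joint ranges: [-2.96, 2.96], [-0.89, 2.26], [0.02, 2.5], [-1.34, 4.48], [0, 2.73], [-2.66, 2.66]. Speed limits (rad/s): [2.39, 2.39, 2.79, 3.14, 3.14, 3.14].

## Interface

Orientations are given as a unit quaternion [w, x, y, z].
In Python, from station import bot gives the robot as it stands.
- The arm moves only by the tool servo_tool, never from a script. Its argument "deltas" is a list of rows, each an object with "dp": the shift along the tool's x, y, z scaled (see below), a list of three; "twist": the turn, a rotation vector about the tool's x, y, z scaled (see below), a list of three. A call has 1 to 20 rows; each row shifts and turns the commanded pose from where the row before left it, along the tool's axes as they then stand; what a row does not reach is not made up. The controller multiplies each number of a shift by 4 cm and each number of a turn by 0.08 rad. A row lasts 1/10 s, in which the tool goes at most 50 mm and 8.59 degrees, less where a joint would pass 70% of its speed; a pose out of reach is approached as far as the arm can. A call with a number of a shift or a turn outside -1 to 1 is refused whole. A call with a gripper value outside its range is refused whole. "hand" is the gripper's target within -1 to 1 (fully open at 1, half-way at 0, shut at -1), set as the call begins (left out, the last holds). The fingers move at their own pace and stop on an object; "squeeze" is the grip in N (left out, the last holds). Time passes only in rows, so rows that do not move let the fingers close. It gives the time, the measured TCP pose, the force and the opening at its end, in the units of the state.
- bot.get_obs(): the state, without advancing time (a new reading comes with each control period).
- bot.get_image(name): name is "side" or "top" or "wrist"; returns the picture (420x560x3 uint8, red, green, blue); there is no depth.
- bot.get_calibration(name): a dict with "camera_matrix" (3x3 intrinsics, pixels), "R" (3x3) and "t" (3): a world point X has camera coordinates R X + t. Camera axes: x right, y down, z forward; pixel columns grow to the right and rows downward; lengths in m; the calibration is good to about 2 mm. A picture is of the moment at which its call begins: read the wrist's pose just before it. get_calibration takes no time and is no camera call; for the wrist camera it gives the pose at the moment of the call.
- bot.job_done(): hands the job in, once; it reports no verdict.
The state is a dict: "clock": time; "q": joint angles; "dq": joint speeds; "joint_torque": joint torques, N m; "tool_pos": TCP position; "eef_rot": TCP orientation; "contact_force": force on the tool from outside, world axes, zero at the start; "ft_torque": the same for the moment, N m; "opening": finger opening in m.
Only numpy, scipy, OpenCV 4.12 (cv2) and the standard library are available. Lean on these libraries where they do the work, as an engineer would, in place of code of your own. Each camera call takes 0.05 s, during which the arm holds its last target. There are 200 camera calls.

## Working session

There is one attempt and no reset: what is moved stays moved. The work goes in short steps, Python scripts to look and compute and a tool call to move; the robot and the scene stay as the last step left them, time stands still between calls to the robot, and variables do not carry over. Pictures are saved under pics/ and viewed, on a budget of 14 in all, crops included, one or two more only if the job needs it, and the job is handed in when it is done.

Besides the shell and the picture viewer there is one more tool, called after "Emit:" as name(argument=value, ...) on one line, values as JSON. servo_tool: Moves the arm, as the interface text tells. Its arguments: {"type":"object","properties":{"deltas":{"type":"array","items":{"type":"object","properties":{"dp":{"type":"array","items":{"type":"number"}},"twist":{"type":"array","items":{"type":"number"}}}}},"hand":{"type":"number"},"squeeze":{"type":"number"}},"required":["deltas"]}

```bash
mkdir -p pics; python3 - <<'E'
from station import bot
import cv2
for n in ["top","side"]:
    im=bot.get_image(n); cv2.imwrite(f"pics/{n}0.png",cv2.resize(im[:,:,::-1],(800,600),interpolation=cv2.INTER_CUBIC))
    c=bot.get_calibration(n); print(n,c)
o=bot.get_obs();print(o['clock'],o['tool_pos'],o['eef_rot'],o['opening'])
E
```

```text
top {'camera_matrix': array([[455.49595068,   0.        , 284.25744816],
       [  0.        , 455.49595068, 215.82361605],
       [  0.        ,   0.        ,   1.        ]]), 'R': array([[ 0.01686224, -0.99982253, -0.0084007 ],
       [-0.99157439, -0.01564269, -0.12859056],
       [ 0.12843633,  0.01049824, -0.99166219]]), 't': array([-0.00427615,  0.54531866,  0.88783381])}
side {'camera_matrix': array([[404.17122134,   0.        , 275.62658629],
       [  0.        , 404.17122134, 203.79258728],
       [  0.        ,   0.        ,   1.        ]]), 'R': array([[ 0.93387282, -0.35693047,  0.02195883],
       [-0.21860398, -0.61839485, -0.75485105],
       [ 0.28300857,  0.70013459, -0.65552857]]), 't': array([-0.50222205,  0.15883292,  0.73706155])}
0.1 [0.19238649 0.56784334 0.23973327] [ 3.97263165e-04  8.12705663e-01  5.82673906e-01 -6.83109394e-04] 0.09291703988984498
```

View pics/top0.png

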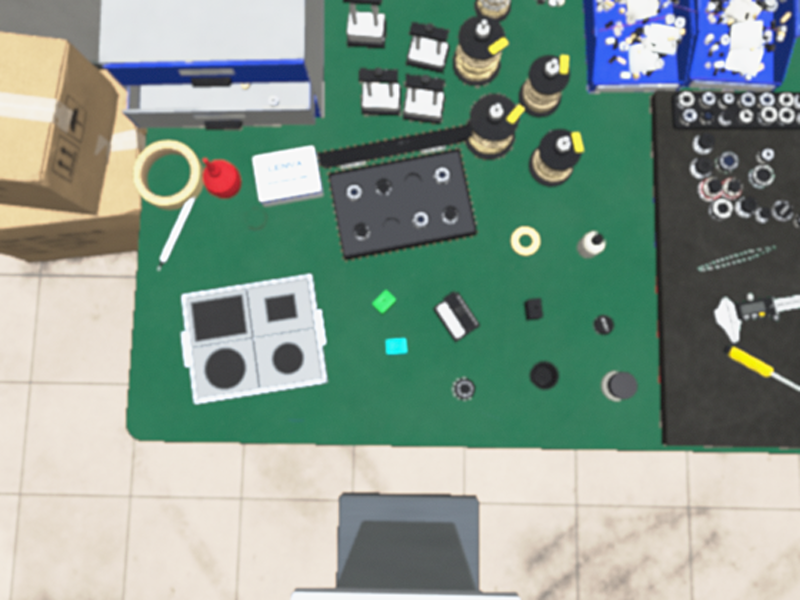

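View pics/side0.png

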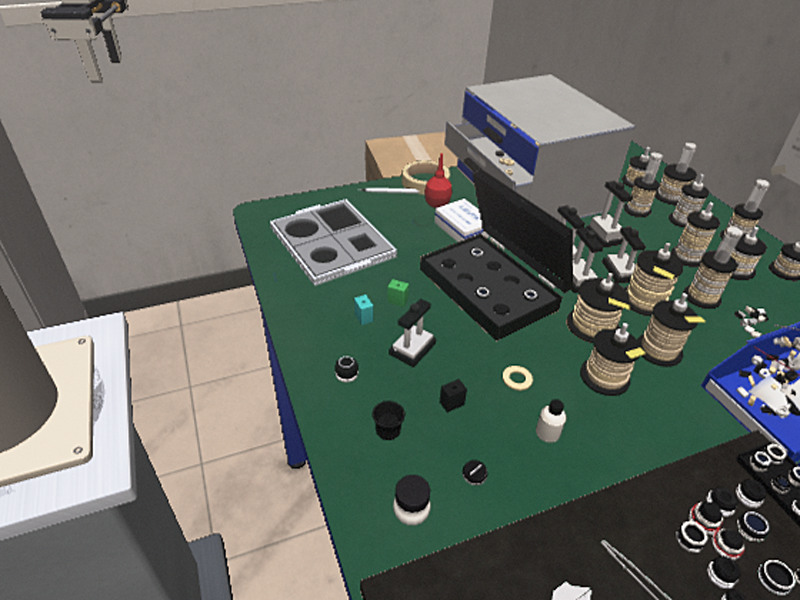

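The top view (800×600) shows:

| Item | Pixel |
|---|---|
| Tray | (255,338) |
| Fixture | (456,316) |
| Cap nut | (463,388) |
| Block | (534,309) |
| Loupe | (543,375) |
| Jar | (620,385) |
| Bottle | (592,243) |

The green (384,300) and turquoise (396,346) blocks and the knob (604,324) are decoys. I'll enlarge both areas to read positions more closely.

```bash
cat > h.py <<'E'
import numpy as np
from station import bot
from scipy.spatial.transform import Rotation as Ro
def unproj(name,uv,z,c=None):
    c=c or bot.get_calibration(name)
    d=c['R'].T@np.linalg.solve(c['camera_matrix'],[uv[0],uv[1],1]); o=-c['R'].T@c['t']
    return o+d*(z-o[2])/d[2]
def state():
    o=bot.get_obs(); q=o['eef_rot']; R=Ro.from_quat([q[1],q[2],q[3],q[0]])
    return np.array(o['tool_pos']),R,o
E
python3 - <<'E'
import cv2
from station import bot
im=bot.get_image("top")[:,:,::-1]
def crop(x0,y0,w,h,s,fn):
    c=cv2.resize(im[y0:y0+h,x0:x0+w],None,fx=s,fy=s,interpolation=cv2.INTER_CUBIC)
    for i in range(0,w,10): cv2.putText(c,str(x0+i),(int((i+.5)*s),8),0,.3,(0,0,255)) if i%20==0 else 0; cv2.line(c,(int((i+.5)*s),10),(int((i+.5)*s),16),(0,0,255))
    for i in range(0,h,10): cv2.putText(c,str(y0+i),(0,int((i+.5)*s)),0,.3,(0,0,255)); 
    cv2.imwrite(fn,c)
crop(300,155,155,130,5 ,"pics/obj.png") 
crop(120,185,115,105,5,"pics/tray.png")
E
```

```text
(no output)
```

View pics/obj.png

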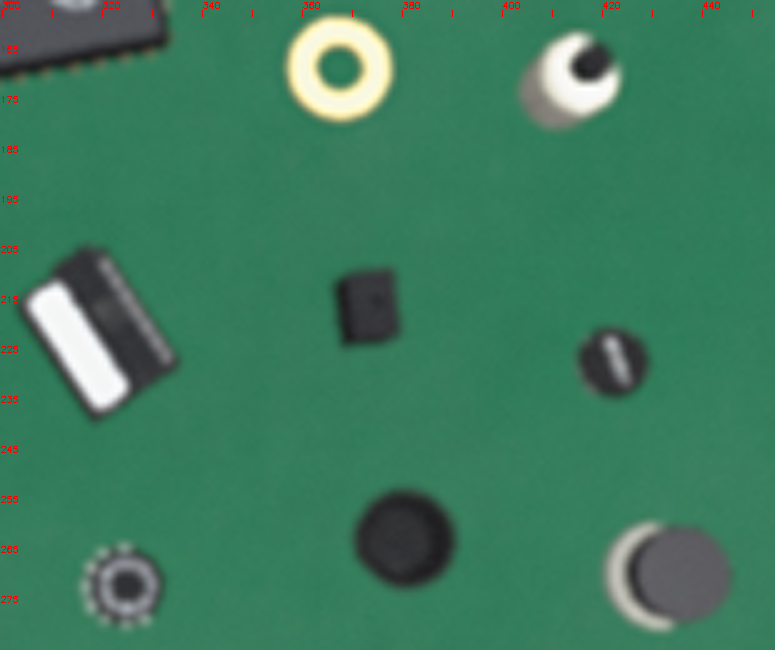

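View pics/tray.png

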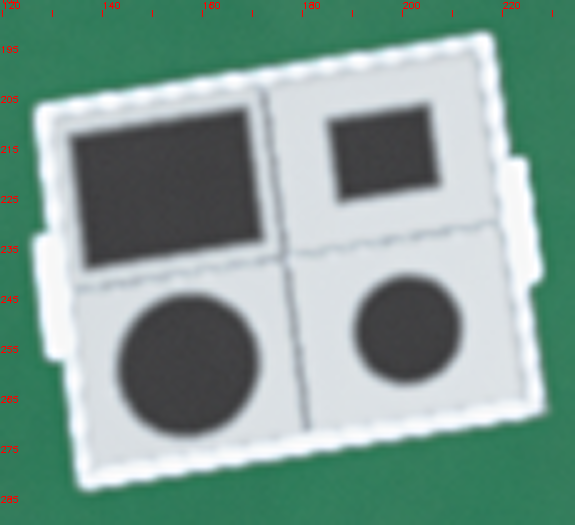

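```bash
cat >> h.py <<'E'
def goto(p,yaw):
    """total move: first turn about tool z (units of 0.08), then shift (units of 4 cm) in tool axes. yaw = world angle of tool x"""
    P,R,o=state(); x=R.apply([1,0,0]); y0=np.arctan2(x[1],x[0])
    d=(yaw-y0+np.pi/2)%np.pi-np.pi/2
    T=Ro.from_matrix(np.array([[np.cos(y0+d),np.sin(y0+d),0],[np.sin(y0+d),-np.cos(y0+d),0],[0,0,-1]]).T)
    tw=(R.inv()*T).as_rotvec()
    print('clk %.1f'%o['clock'],'P',P.round(4),'open %.4f'%o['opening'],'yaw %.3f q6 %.2f->%.2f'%(y0,o['q'][5],o['q'][5]-d),'twist',(tw/.08).round(2),'dp',(T.inv().apply(np.array(p)-P)/.04).round(3))
E
cat > meas.py <<'E'
from h import *
def px(u,v,x0,y0): return ((u+.5)/5-.5+x0,(v+.5)/5-.5+y0)
O=lambda u,v,z:unproj("top",px(u,v,300,155),z)
T=lambda u,v,z:unproj("top",px(u,v,120,185),z)
print('bottle cap',O(591,62,.059),'shoulder',O(580,75,.045))
print('block',O(375,305,.034),'edge yaw',[(lambda d:np.arctan2(d[1],d[0]))(O(394,268,.034)-O(400,336,.034))])
print('loupe',O(405,538,.036)); print('jar',O(683,573,.042)); print('nut',O(127,585,.024)); print('knob',O(613,362,.02))
b=np.array([O(u,v,.012) for u,v in [(20,303),(95,420),(179,360),(92,245)]])
print('fix corners',b.round(4).tolist()); d=b[1]-b[0]+b[2]-b[3]; print('fix c (bad if bar hides)',b.mean(0),'edge',np.linalg.norm(b[1]-b[0]),np.linalg.norm(b[2]-b[1]),'yaw long',np.arctan2(d[1],d[0]))
m=np.array([T(167,188,.009),T(384,152,.009),T(188,365,.009),T(408,328,.009)])[:,:2]
print('pockets raw',m.round(4).tolist())
g=np.array([[.037,.0455],[.037,-.0455],[-.037,.0455],[-.037,-.0455]])
mc=m.mean(0); H=((m-mc)*[1,1]).T@g; a=np.arctan2((g[:,0]*(m-mc)[:,1]-g[:,1]*(m-mc)[:,0]).sum(),((m-mc)*g).sum())
Rr=np.array([[np.cos(a),-np.sin(a)],[np.sin(a),np.cos(a)]])
f=g@Rr.T+mc; print('tray yaw',a,'fit fix,block,loupe,bottle',f.round(4).tolist())
E
python3 meas.py
```

```text
bottle cap [ 0.64471595 -0.26056367  0.059     ] shoulder [ 0.6426826  -0.26001756  0.045     ]
block [ 0.54881358 -0.17835292  0.034     ] edge yaw [np.float64(0.07741531275178395)]
loupe [ 0.45497353 -0.18911601  0.036     ]
jar [ 0.44284387 -0.29741252  0.042     ]
nut [ 0.43460004 -0.07936664  0.024     ]
knob [ 0.52865944 -0.27812308  0.02      ]
fix corners [[0.5503, -0.0353, 0.012], [0.5021, -0.0668, 0.012], [0.5275, -0.1013, 0.012], [0.5751, -0.065, 0.012]]
fix c (bad if bar hides) [ 0.53873326 -0.06709917  0.012     ] edge 0.05757176066528168 0.0429176798207614 yaw long -2.525548539077271
pockets raw [[0.531, 0.2784], [0.5475, 0.1884], [0.4576, 0.2657], [0.4743, 0.1754]]
tray yaw 0.1789169466730723 fit fix,block,loupe,bottle [[0.5309, 0.2783], [0.5471, 0.1888], [0.4581, 0.2652], [0.4743, 0.1756]]
```

The objects read cleanly from the crops, and the four pocket centres fit the known pitch to under 1 mm. I'll start with the loupe.

```bash
python3 -c "
from h import *
goto([.455,-.189,.13],1.244)"
```

```text
clk 0.1 P [0.1924 0.5679 0.2398] open 0.0932 yaw 1.244 q6 -0.09->-0.09 twist [-0.    0.02 -0.  ] dp [-15.813  12.291   2.746]
```

Emit:
servo_tool(deltas=[{"dp": [-0.79,0.615,0.137]},{"dp": [-0.79,0.615,0.137]},{"dp": [-0.79,0.615,0.137]},{"dp": [-0.79,0.615,0.137]},{"dp": [-0.79,0.615,0.137]},{"dp": [-0.79,0.615,0.137]},{"dp": [-0.79,0.615,0.137]},{"dp": [-0.79,0.615,0.137]},{"dp": [-0.79,0.615,0.137]},{"dp": [-0.79,0.615,0.137]},{"dp": [-0.79,0.615,0.137]},{"dp": [-0.79,0.615,0.137]},{"dp": [-0.79,0.615,0.137]},{"dp": [-0.79,0.615,0.137]},{"dp": [-0.79,0.615,0.137]},{"dp": [-0.79,0.615,0.137]},{"dp": [-0.79,0.615,0.137]},{"dp": [-0.79,0.615,0.137]},{"dp": [-0.79,0.615,0.137]},{"dp": [-0.79,0.615,0.137]}], hand=1, squeeze=15)

```text
invalid input
```

```bash
python3 -c "
from h import *
import cv2
goto([.455,-.189,.032],1.244)
im=bot.get_image('wrist'); c=bot.get_calibration('wrist')
s=800/560
b=cv2.resize(im[:,:,::-1],(800,600))
for X in ([.455,-.189,.036],[.549,-.178,.034],[.443,-.297,.042],[.435,-.079,.024],[.539,-.067,.012]):
  p=c['camera_matrix']@(c['R']@np.array(X)+c['t']); p=p[:2]/p[2]; print(p); cv2.drawMarker(b,tuple(int(k) for k in (p+.5)*s),(0,0,255),0,20)
cv2.imwrite('pics/w1.png',b)"
```

```text
clk 0.1 P [0.1924 0.5679 0.2398] open 0.0932 yaw 1.244 q6 -0.09->-0.09 twist [-0.    0.02 -0.  ] dp [-15.813  12.291   5.196]
[-190.65841453  540.87946489]
[-137.40343513  580.83911478]
[-268.36167872  557.91799574]
[-121.71572691  502.43753618]
[-60.65348568 541.13338129]
```

View pics/w1.png

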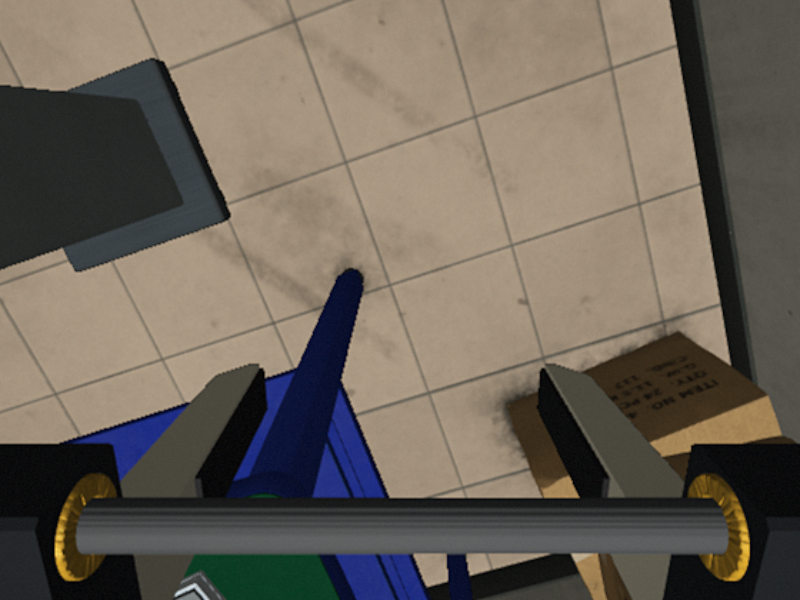

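The call was refused, so the arm hasn't moved: the wrist view shows only floor. I'll add the twist to every row.

Emit:
servo_tool(deltas=[{"dp": [-0.79,0.615,0.137],"twist": [0,0,0]},{"dp": [-0.79,0.615,0.137],"twist": [0,0,0]},{"dp": [-0.79,0.615,0.137],"twist": [0,0,0]},{"dp": [-0.79,0.615,0.137],"twist": [0,0,0]},{"dp": [-0.79,0.615,0.137],"twist": [0,0,0]},{"dp": [-0.79,0.615,0.137],"twist": [0,0,0]},{"dp": [-0.79,0.615,0.137],"twist": [0,0,0]},{"dp": [-0.79,0.615,0.137],"twist": [0,0,0]},{"dp": [-0.79,0.615,0.137],"twist": [0,0,0]},{"dp": [-0.79,0.615,0.137],"twist": [0,0,0]},{"dp": [-0.79,0.615,0.137],"twist": [0,0,0]},{"dp": [-0.79,0.615,0.137],"twist": [0,0,0]},{"dp": [-0.79,0.615,0.137],"twist": [0,0,0]},{"dp": [-0.79,0.615,0.137],"twist": [0,0,0]},{"dp": [-0.79,0.615,0.137],"twist": [0,0,0]},{"dp": [-0.79,0.615,0.137],"twist": [0,0,0]},{"dp": [-0.79,0.615,0.137],"twist": [0,0,0]},{"dp": [-0.79,0.615,0.137],"twist": [0,0,0]},{"dp": [-0.79,0.615,0.137],"twist": [0,0,0]},{"dp": [-0.79,0.615,0.137],"twist": [0,0,0]}], hand=1, squeeze=15)

```text
clock: 2.2
tool_pos: [0.4558, -0.19, 0.1307]
eef_rot: [-0.0, 0.813, 0.583, 0.0]
contact_force: [0.8, 0.8, 0.6]
opening: 0.0929
```

```bash
python3 -c "
from h import *
import cv2
goto([.455,-.189,.032],1.244)
im=bot.get_image('wrist'); c=bot.get_calibration('wrist')
s=800/560
b=cv2.resize(im[:,:,::-1],(800,600))
for X in ([.455,-.189,.036],[.549,-.178,.034],[.443,-.297,.042],[.435,-.079,.024],[.539,-.067,.076]):
  p=c['camera_matrix']@(c['R']@np.array(X)+c['t']); p=p[:2]/p[2]; print(p); cv2.drawMarker(b,tuple(int(k) for k in (p+.5)*s),(0,0,255),0,20)
cv2.imwrite('pics/w2.png',b)"
```

```text
clk 2.2 P [ 0.4558 -0.19    0.1307] open 0.0929 yaw 1.244 q6 -1.74->-1.74 twist [ 0. -0. -0.] dp [ 0.017 -0.028  2.467]
[288.31235717 217.74284697]
[342.83511635 326.2608803 ]
[129.75415738 253.88196078]
[438.38233785 132.68832409]
[528.41780583 303.27275732]
```

View pics/w2.png

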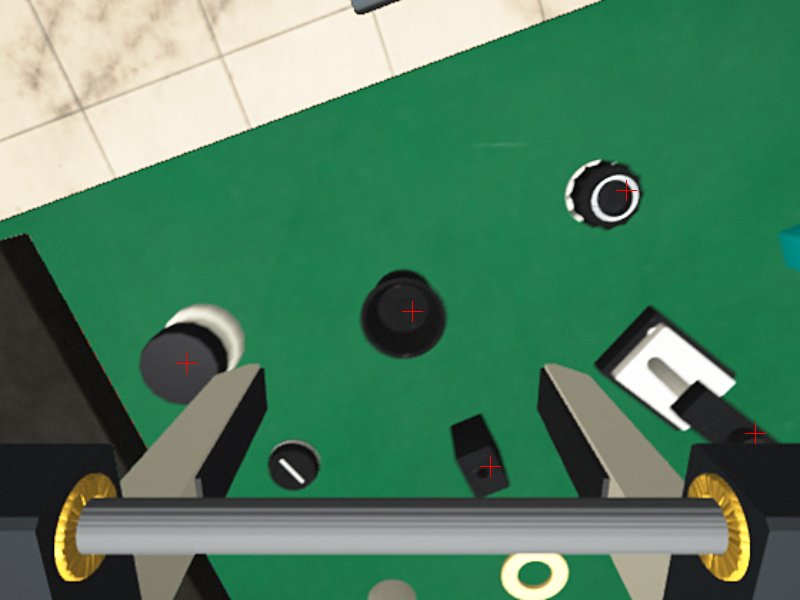

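The wrist view shows the loupe rim centred at (403,315) against a predicted (412,311), and all the objects share a shift of about 4 mm along tool x. That is well inside the jaw opening, so I'll split the difference and grasp.

Emit:
servo_tool(deltas=[{"dp": [-0.03,-0.02,0.62],"twist": [0,0,0]},{"dp": [-0.03,0,0.62],"twist": [0,0,0]},{"dp": [0,0,0.62],"twist": [0,0,0]},{"dp": [0,0,0.6],"twist": [0,0,0]},{"dp": [0,0,0],"twist": [0,0,0]}])

```text
clock: 2.75
tool_pos: [0.4513, -0.1887, 0.0291]
eef_rot: [-0.003, 0.813, 0.583, -0.001]
contact_force: [-0.0, 0.2, -1.1]
opening: 0.093
```

Emit:
servo_tool(deltas=[{"dp": [0,0,0],"twist": [0,0,0]},{"dp": [0,0,0],"twist": [0,0,0]},{"dp": [0,0,0],"twist": [0,0,0]},{"dp": [0,0,0],"twist": [0,0,0]},{"dp": [0,0,0],"twist": [0,0,0]},{"dp": [0,0,0],"twist": [0,0,0]},{"dp": [0,0,0],"twist": [0,0,0]},{"dp": [0,0,0],"twist": [0,0,0]},{"dp": [0,0,0],"twist": [0,0,0]},{"dp": [0,0,0],"twist": [0,0,0]}], hand=-1, squeeze=15)

```text
clock: 3.75
tool_pos: [0.4542, -0.1902, 0.0327]
eef_rot: [0.0, 0.813, 0.583, 0.0]
contact_force: [-0.7, 0.9, 3.6]
opening: 0.0404
```

```bash
python3 -c "
from h import *
goto([.4581,.2652,.14],1.244)"
```

```text
clk 3.8 P [ 0.4542 -0.1902  0.0327] open 0.0404 yaw 1.244 q6 -1.74->-1.74 twist [ 0. -0. -0.] dp [10.815 -3.563 -2.681]
```

Emit:
servo_tool(deltas=[{"dp": [0,0,-0.5],"twist": [0,0,0]},{"dp": [0,0,-0.9],"twist": [0,0,0]},{"dp": [0,0,-0.88],"twist": [0,0,0]},{"dp": [0.4,-0.13,-0.4],"twist": [0,0,0]},{"dp": [0.9,-0.3,0],"twist": [0,0,0]},{"dp": [0.9,-0.3,0],"twist": [0,0,0]},{"dp": [0.9,-0.3,0],"twist": [0,0,0]},{"dp": [0.9,-0.3,0],"twist": [0,0,0]},{"dp": [0.9,-0.3,0],"twist": [0,0,0]},{"dp": [0.9,-0.3,0],"twist": [0,0,0]},{"dp": [0.9,-0.3,0],"twist": [0,0,0]},{"dp": [0.9,-0.3,0],"twist": [0,0,0]},{"dp": [0.9,-0.3,0],"twist": [0,0,0]},{"dp": [0.9,-0.3,0],"twist": [0,0,0]},{"dp": [0.9,-0.3,0],"twist": [0,0,0]},{"dp": [0.5,-0.13,0],"twist": [0,0,0]},{"dp": [0,0,0],"twist": [0,0,0]}])

```text
clock: 5.45
tool_pos: [0.4575, 0.2669, 0.1395]
eef_rot: [-0.0, 0.812, 0.584, 0.0]
contact_force: [0.6, -0.7, -0.5]
opening: 0.0401
```

```bash
python3 -c "
from h import *
import cv2
goto([.4581,.2652,.037],1.244)
c=bot.get_calibration('wrist');im=bot.get_image('wrist'); 
s=800/560
b=cv2.resize(im[:,:,::-1],(800,600))
for X in ([.5309, .2783,.012], [.5471, .1888,.012], [.4581, .2652,.012], [.4743, .1756,.012]):
  p=c['camera_matrix']@(c['R']@np.array(X)+c['t']); p=p[:2]/p[2]; print(p); cv2.drawMarker(b,tuple(int(k) for k in (p+.5)*s),(0,0,255),0,20)
cv2.imwrite('pics/w3.png',b)"
```

```text
clk 5.5 P [0.4575 0.2669 0.1395] open 0.0401 yaw 1.247 q6 -0.82->-0.81 twist [-0.   -0.    0.04] dp [-0.037  0.028  2.563]
[323.23664754 285.64565374]
[226.76227831 332.25856753]
[278.90689095 209.00206776]
[177.92031774 262.10381639]
```

View pics/w3.png

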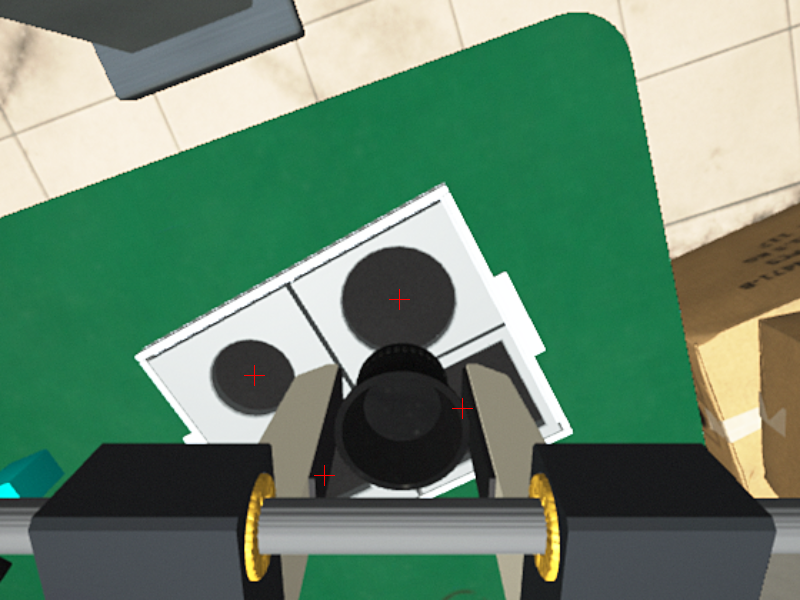

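In this view the pocket markers agree: the loupe pocket is seen at about (398,301) and predicted at (398,299). Lowering now.

Emit:
servo_tool(deltas=[{"dp": [-0.04,0.03,0.7],"twist": [0,0,0]},{"dp": [0,0,0.7],"twist": [0,0,0]},{"dp": [0,0,0.6],"twist": [0,0,0]},{"dp": [0,0,0.3],"twist": [0,0,0]},{"dp": [0,0,0.15],"twist": [0,0,0]},{"dp": [0,0,0.1],"twist": [0,0,0]},{"dp": [0,0,0],"twist": [0,0,0]},{"dp": [0,0,0],"twist": [0,0,0]},{"dp": [0,0,0],"twist": [0,0,0]}])

```text
clock: 6.4
tool_pos: [0.4596, 0.2628, 0.039]
eef_rot: [0.0, 0.813, 0.583, 0.001]
contact_force: [0.1, -0.9, 2.9]
opening: 0.0402
```

Emit:
servo_tool(deltas=[{"dp": [0,0,0],"twist": [0,0,0]},{"dp": [0,0,0],"twist": [0,0,0]},{"dp": [0,0,0],"twist": [0,0,0]},{"dp": [0,0,0],"twist": [0,0,0]},{"dp": [0,0,0],"twist": [0,0,0]}], hand=0.3)

```text
clock: 6.9
tool_pos: [0.4591, 0.2632, 0.0383]
eef_rot: [-0.0, 0.813, 0.583, 0.001]
contact_force: [0.7, 3.3, 2.9]
opening: 0.0602
```

Emit:
servo_tool(deltas=[{"dp": [0,0,-0.6],"twist": [0,0,0]},{"dp": [0,0,-0.9],"twist": [0,0,0]},{"dp": [0,0,-0.9],"twist": [0,0,0]},{"dp": [0,0,0],"twist": [0,0,0]},{"dp": [0,0,0],"twist": [0,0,0]}])

```text
clock: 7.4
tool_pos: [0.4589, 0.2627, 0.1343]
eef_rot: [0.0, 0.813, 0.583, 0.001]
contact_force: [0.1, 0.5, -1.6]
opening: 0.0605
```

```bash
python3 -c "
from h import *
goto([.6437,-.261,.14],1.244)"
```

```text
clk 7.4 P [0.4589 0.2627 0.1343] open 0.0605 yaw 1.244 q6 -0.82->-0.82 twist [ 0.01 -0.01 -0.  ] dp [-10.916   8.578  -0.143]
```

```bash
python3 -c "
from h import *
for z in (0,.1): print([unproj('top',(u*.7-.15,v*.7-.15),z).round(3).tolist() for u,v in [(555,172),(580,150),(490,140),(592,243)]])
goto([.6437,-.261,.14],1.9)"
```

```text
[[0.761, -0.216, 0.0], [0.797, -0.254, 0.0], [0.811, -0.118, 0.0], [0.653, -0.27, 0.0]]
[[0.726, -0.194, 0.1], [0.758, -0.228, 0.1], [0.77, -0.106, 0.1], [0.629, -0.242, 0.1]]
clk 7.4 P [0.4589 0.2627 0.1343] open 0.0605 yaw 1.244 q6 -0.82->-1.48 twist [ 0.01 -0.   -8.2 ] dp [-13.883   0.14   -0.143]
```

Emit:
servo_tool(deltas=[{"dp": [0,0,-0.14],"twist": [0,0,-0.5]},{"dp": [0,0,0],"twist": [0,0,-1]},{"dp": [0,0,0],"twist": [0,0,-1]},{"dp": [0,0,0],"twist": [0,0,-1]},{"dp": [0,0,0],"twist": [0,0,-1]},{"dp": [0,0,0],"twist": [0,0,-1]},{"dp": [0,0,0],"twist": [0,0,-1]},{"dp": [0,0,0],"twist": [0,0,-1]},{"dp": [0,0,0],"twist": [0,0,-0.7]}])

```text
clock: 8.3
tool_pos: [0.457, 0.2619, 0.1368]
eef_rot: [-0.001, 0.58, 0.814, -0.002]
contact_force: [-0.2, -0.3, 0.4]
opening: 0.0603
```

Emit:
servo_tool(deltas=[{"dp": [-0.5,0.01,0],"twist": [0,0,0]},{"dp": [-0.88,0.01,0],"twist": [0,0,0]},{"dp": [-0.88,0.01,0],"twist": [0,0,0]},{"dp": [-0.88,0.01,0],"twist": [0,0,0]},{"dp": [-0.88,0.01,0],"twist": [0,0,0]},{"dp": [-0.88,0.01,0],"twist": [0,0,0]},{"dp": [-0.88,0.01,0],"twist": [0,0,0]},{"dp": [-0.88,0.01,0],"twist": [0,0,0]},{"dp": [-0.88,0.01,0],"twist": [0,0,0]},{"dp": [-0.88,0.01,0],"twist": [0,0,0]},{"dp": [-0.88,0.01,0],"twist": [0,0,0]},{"dp": [-0.88,0.01,0],"twist": [0,0,0]},{"dp": [-0.88,0.01,0],"twist": [0,0,0]},{"dp": [-0.88,0.01,0],"twist": [0,0,0]},{"dp": [-0.88,0.01,0],"twist": [0,0,0]},{"dp": [-0.88,0,0],"twist": [0,0,0]},{"dp": [-0.2,0,0],"twist": [0,0,0]},{"dp": [0,0,0],"twist": [0,0,0]},{"dp": [0,0,0],"twist": [0,0,0]}], hand=1)

```text
clock: 10.2
tool_pos: [0.6431, -0.2602, 0.1377]
eef_rot: [-0.002, 0.582, 0.813, -0.0]
contact_force: [0.1, 0.2, 0.6]
opening: 0.093
```

```bash
python3 -c "
from h import *
import cv2
goto([.6437,-.261,.037],1.9)
c=bot.get_calibration('wrist');im=bot.get_image('wrist'); 
s=800/560
b=cv2.resize(im[:,:,::-1],(800,600))
for X in ([.6437,-.2605,.059],[.549,-.178,.034],[.539,-.067,.076]):
  p=c['camera_matrix']@(c['R']@np.array(X)+c['t']); p=p[:2]/p[2]; print(p); cv2.drawMarker(b,tuple(int(k) for k in (p+.5)*s),(0,0,255),0,20)
cv2.imwrite('pics/w4.png',b)"
```

```text
clk 10.2 P [ 0.6431 -0.2602  0.1377] open 0.0930 yaw 1.900 q6 -2.36->-2.36 twist [-0.02 -0.03  0.  ] dp [-0.025  0.008  2.517]
[279.62407338 231.43002643]
[448.17345374 125.8693218 ]
[666.85106104 180.66271351]
```

View pics/w4.png

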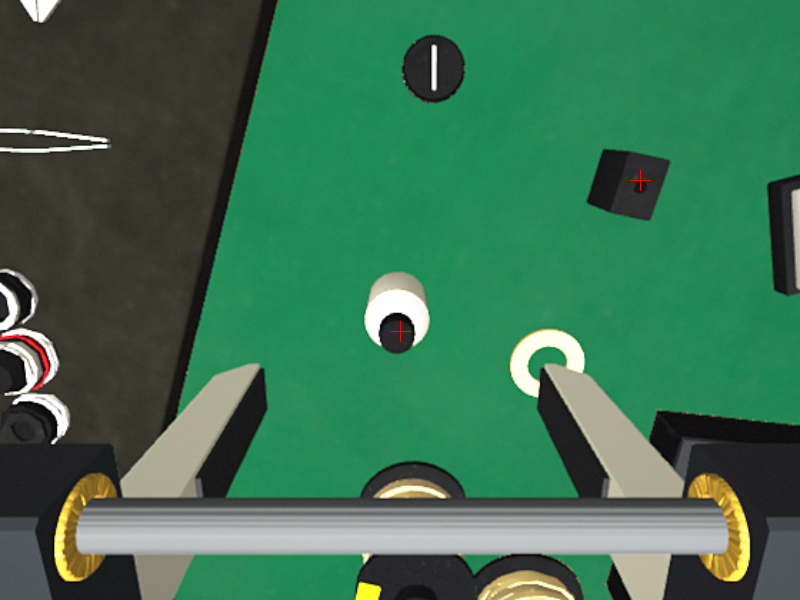

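The bottle cap is at (396,332), within 2 mm of its marker at (400,331). The block's hole is at (641,188), near its marker. Grasping the bottle.

Emit:
servo_tool(deltas=[{"dp": [-0.03,0,0.7],"twist": [0,0,0]},{"dp": [0,0,0.7],"twist": [0,0,0]},{"dp": [0,0,0.7],"twist": [0,0,0]},{"dp": [0,0,0.42],"twist": [0,0,0]},{"dp": [0,0,0],"twist": [0,0,0]},{"dp": [0,0,0],"twist": [0,0,0]}])

```text
clock: 10.85
tool_pos: [0.6446, -0.2621, 0.0393]
eef_rot: [0.0, 0.581, 0.814, 0.0]
contact_force: [0.3, 0.5, 0.4]
opening: 0.0931
```

Emit:
servo_tool(deltas=[{"dp": [0,0,0],"twist": [0,0,0]},{"dp": [0,0,0],"twist": [0,0,0]},{"dp": [0,0,0],"twist": [0,0,0]},{"dp": [0,0,0],"twist": [0,0,0]},{"dp": [0,0,0],"twist": [0,0,0]},{"dp": [0,0,0],"twist": [0,0,0]},{"dp": [0,0,0],"twist": [0,0,0]},{"dp": [0,0,0],"twist": [0,0,0]},{"dp": [0,0,0],"twist": [0,0,0]},{"dp": [0,0,0],"twist": [0,0,0]}], hand=-1)

```text
clock: 11.85
tool_pos: [0.6443, -0.2626, 0.0386]
eef_rot: [-0.0, 0.582, 0.813, -0.0]
contact_force: [-0.1, -0.2, -0.1]
opening: 0.0309
```

```bash
python3 -c "
from h import *
goto([.4743,.1756,.17],1.9)"
```

```text
clk 11.8 P [ 0.6443 -0.2626  0.0386] open 0.0309 yaw 1.900 q6 -2.36->-2.36 twist [-0. -0. -0.] dp [11.741 -0.481 -3.286]
```

Emit:
servo_tool(deltas=[{"dp": [0,0,-0.5],"twist": [0,0,0]},{"dp": [0,0,-0.9],"twist": [0,0,0]},{"dp": [0,0,-0.9],"twist": [0,0,0]},{"dp": [0.2,-0.04,-0.7],"twist": [0,0,0]},{"dp": [0.7,-0.04,-0.28],"twist": [0,0,0]},{"dp": [0.9,-0.04,0],"twist": [0,0,0]},{"dp": [0.9,-0.04,0],"twist": [0,0,0]},{"dp": [0.9,-0.04,0],"twist": [0,0,0]},{"dp": [0.9,-0.04,0],"twist": [0,0,0]},{"dp": [0.9,-0.04,0],"twist": [0,0,0]},{"dp": [0.9,-0.04,0],"twist": [0,0,0]},{"dp": [0.9,-0.04,0],"twist": [0,0,0]},{"dp": [0.9,-0.04,0],"twist": [0,0,0]},{"dp": [0.9,-0.04,0],"twist": [0,0,0]},{"dp": [0.9,-0.04,0],"twist": [0,0,0]},{"dp": [0.9,0,0],"twist": [0,0,0]},{"dp": [0.7,0,0],"twist": [0,0,0]},{"dp": [0.24,0,0],"twist": [0,0,0]},{"dp": [0,0,0],"twist": [0,0,0]},{"dp": [0,0,0],"twist": [0,0,0]}])

```text
clock: 13.85
tool_pos: [0.4747, 0.1748, 0.1698]
eef_rot: [0.0, 0.582, 0.813, -0.0]
contact_force: [-0.5, 0.1, -0.8]
opening: 0.0304
```

```bash
python3 -c "
from h import *
goto([.4743,.1756,.043],1.9)"
```

```text
clk 13.8 P [0.4747 0.1748 0.1698] open 0.0304 yaw 1.900 q6 -1.65->-1.65 twist [0.   0.01 0.  ] dp [ 0.022 -0.004  3.171]
```

Emit:
servo_tool(deltas=[{"dp": [0.02,0,0.8],"twist": [0,0,0]},{"dp": [0,0,0.8],"twist": [0,0,0]},{"dp": [0,0,0.8],"twist": [0,0,0]},{"dp": [0,0,0.45],"twist": [0,0,0]},{"dp": [0,0,0.2],"twist": [0,0,0]},{"dp": [0,0,0.1],"twist": [0,0,0]},{"dp": [0,0,0],"twist": [0,0,0]},{"dp": [0,0,0],"twist": [0,0,0]},{"dp": [0,0,0],"twist": [0,0,0]}])

```text
clock: 14.75
tool_pos: [0.4753, 0.1757, 0.0447]
eef_rot: [0.001, 0.582, 0.813, 0.0]
contact_force: [0.8, -1.7, 2.7]
opening: 0.0309
```

Emit:
servo_tool(deltas=[{"dp": [0,0,0],"twist": [0,0,0]},{"dp": [0,0,0],"twist": [0,0,0]},{"dp": [0,0,0],"twist": [0,0,0]},{"dp": [0,0,0],"twist": [0,0,0]},{"dp": [0,0,0],"twist": [0,0,0]}], hand=0.1)

```text
clock: 15.25
tool_pos: [0.4741, 0.1764, 0.0438]
eef_rot: [-0.0, 0.582, 0.813, -0.0]
contact_force: [0.1, 0.3, -0.0]
opening: 0.051
```

Emit:
servo_tool(deltas=[{"dp": [0,0,-0.6],"twist": [0,0,0]},{"dp": [0,0,-0.9],"twist": [0,0,0]},{"dp": [0,0,-0.9],"twist": [0,0,0]},{"dp": [0,0,0],"twist": [0,0,0]},{"dp": [0,0,0],"twist": [0,0,0]}])

```text
clock: 15.75
tool_pos: [0.4749, 0.1766, 0.1408]
eef_rot: [0.001, 0.582, 0.813, 0.001]
contact_force: [-0.6, -0.1, -0.9]
opening: 0.0507
```

```bash
python3 -c "
from h import *
import cv2
c=bot.get_calibration('wrist');im=bot.get_image('wrist'); 
cv2.imwrite('pics/w5.png',cv2.resize(im[:,:,::-1],(800,600)))
goto([.5485,-.1795,.14],.0774)"
```

```text
clk 15.8 P [0.4739 0.1763 0.1393] open 0.0510 yaw 1.900 q6 -1.65->-2.96 twist [ -0.    -0.   -16.49] dp [-1.172 -9.013 -0.017]
```

View pics/w5.png

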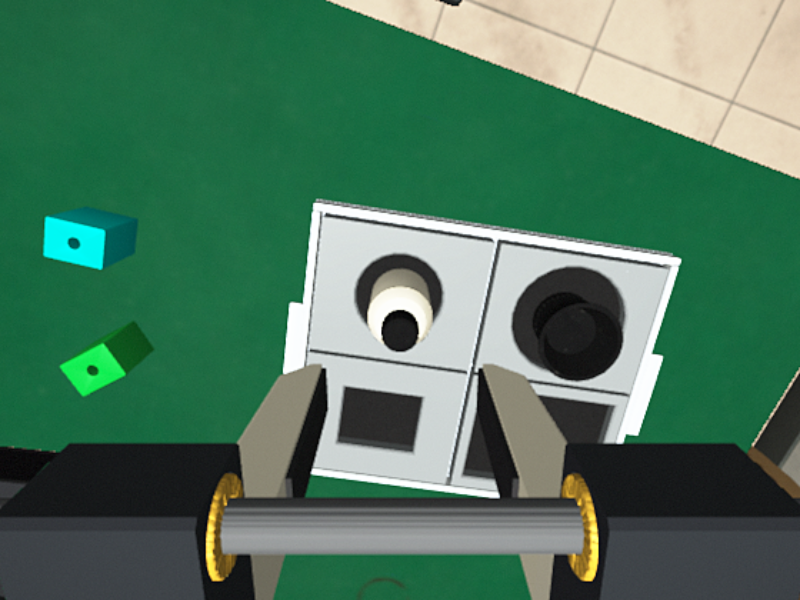

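The bottle (400,310) and loupe (570,325) both stand in their pockets. The block comes next: the jaw goes across its 20 mm side, at yaw ≈ 1.66.

```bash
python3 -c "
from h import *
goto([.5505,-.179,.14],1.66)"
```

```text
clk 15.8 P [0.4739 0.1763 0.1393] open 0.0510 yaw 1.900 q6 -1.65->-1.41 twist [-0. -0.  3.] dp [-9.018  1.117 -0.017]
```

Emit:
servo_tool(deltas=[{"dp": [0,0,0],"twist": [0,0,1]},{"dp": [0,0,0],"twist": [0,0,1]},{"dp": [0,0,0],"twist": [0,0,1]},{"dp": [-0.42,0.1,0],"twist": [0,0,0]},{"dp": [-0.9,0.1,0],"twist": [0,0,0]},{"dp": [-0.9,0.1,0],"twist": [0,0,0]},{"dp": [-0.9,0.1,0],"twist": [0,0,0]},{"dp": [-0.9,0.1,0],"twist": [0,0,0]},{"dp": [-0.9,0.1,0],"twist": [0,0,0]},{"dp": [-0.9,0.1,0],"twist": [0,0,0]},{"dp": [-0.9,0.1,0],"twist": [0,0,0]},{"dp": [-0.9,0.1,0],"twist": [0,0,0]},{"dp": [-0.9,0.1,0],"twist": [0,0,0]},{"dp": [-0.5,0.12,0],"twist": [0,0,0]},{"dp": [0,0,0],"twist": [0,0,0]},{"dp": [0,0,0],"twist": [0,0,0]}], hand=1)

```text
clock: 17.4
tool_pos: [0.5497, -0.1786, 0.1378]
eef_rot: [-0.002, 0.675, 0.738, -0.0]
contact_force: [0.3, 0.6, -0.0]
opening: 0.0929
```

```bash
python3 -c "
from h import *
import cv2
goto([.5505,-.179,.032],1.66)
c=bot.get_calibration('wrist');im=bot.get_image('wrist'); 
s=800/560
b=cv2.resize(im[:,:,::-1],(800,600))
a=.09; e=np.array([[np.cos(a),np.sin(a),0],[-np.sin(a),np.cos(a),0],[0,0,1]])
pts=[]
for i,j in ((1,1),(1,-1),(-1,-1),(-1,1)):
  X=np.array([.5505,-.179,.034])+(.014*i*e[0]+.010*j*e[1])
  p=c['camera_matrix']@(c['R']@np.array(X)+c['t']); p=p[:2]/p[2]; pts.append((p+.5)*s)
cv2.polylines(b,[np.array(pts).astype(int)],True,(0,0,255),1)
cv2.imwrite('pics/w6.png',b)"
```

```text
clk 17.4 P [ 0.5497 -0.1786  0.1378] open 0.0929 yaw 1.659 q6 -2.06->-2.06 twist [-0.04 -0.02 -0.01] dp [-0.011  0.018  2.645]
```

View pics/w6.png

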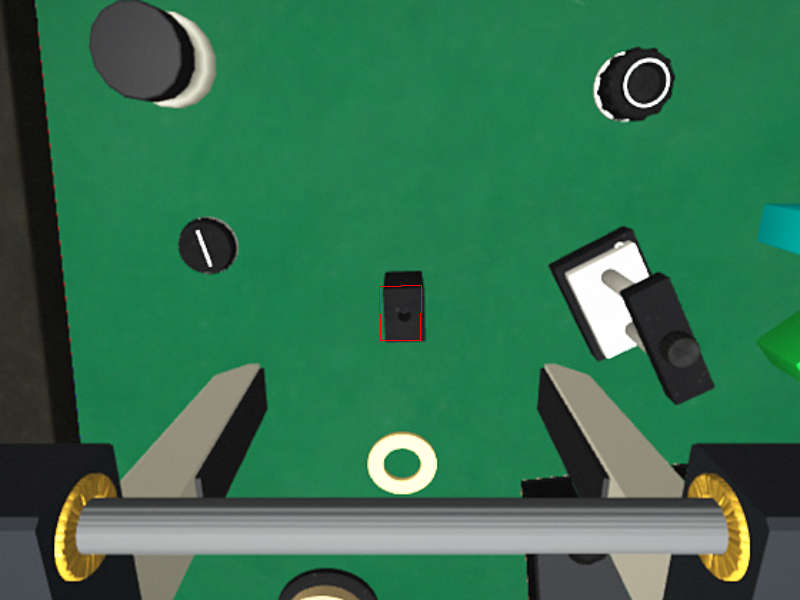

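The predicted outline sits on the block's top at (402,313). From this same view I'll also read the fixture's bar, centred at (669,338), and its stub at (683,348). I'll narrow the jaws before descending because the fixture is close by.

```bash
python3 -c "
from h import *
f=lambda u,v,z:unproj('wrist',(u*.7-.15,v*.7-.15),z).round(4)
k=[f(u,v,.076) for u,v in [(625,290),(664,276),(713,385),(676,402)]]
print(k,np.mean(k,0)); d=k[2]+k[3]-k[0]-k[1]; print('bar yaw',np.arctan2(d[1],d[0]),'len',np.linalg.norm(d)/2); print('stub',f(683,346,.086))
k=[f(u,v,.012) for u,v in [(550,265),(629,229),(606,361)]]; print('base corners',k)"
```

```text
[array([ 0.5188, -0.0911,  0.076 ]), array([ 0.5118, -0.0769,  0.076 ]), array([ 0.5568, -0.045 ,  0.076 ]), array([ 0.5661, -0.0587,  0.076 ])] [ 0.538375 -0.067925  0.076   ]
bar yaw 0.6084683030877287 len 0.05624451084328138
stub [ 0.5369 -0.0681  0.086 ]
base corners [array([ 0.5255, -0.1031,  0.012 ]), array([ 0.5035, -0.0665,  0.012 ]), array([ 0.576 , -0.0634,  0.012 ])]
```

Emit:
servo_tool(deltas=[{"dp": [0,0,0.5],"twist": [0,0,0]},{"dp": [0,0,0.5],"twist": [0,0,0]},{"dp": [0,0,0.5],"twist": [0,0,0]},{"dp": [0,0.01,0.5],"twist": [0,0,0]},{"dp": [0,0.01,0.4],"twist": [0,0,0]},{"dp": [0,0,0.2],"twist": [0,0,0]},{"dp": [0,0,0],"twist": [0,0,0]},{"dp": [0,0,0],"twist": [0,0,0]}], hand=0.2)

```text
clock: 18.25
tool_pos: [0.5521, -0.1789, 0.0364]
eef_rot: [0.0, 0.675, 0.738, 0.0]
contact_force: [0.2, -0.7, -0.3]
opening: 0.0558
```

Emit:
servo_tool(deltas=[{"dp": [0,0,0],"twist": [0,0,0]},{"dp": [0,0,0],"twist": [0,0,0]},{"dp": [0,0,0],"twist": [0,0,0]},{"dp": [0,0,0],"twist": [0,0,0]},{"dp": [0,0,0],"twist": [0,0,0]},{"dp": [0,0,0],"twist": [0,0,0]},{"dp": [0,0,0],"twist": [0,0,0]},{"dp": [0,0,0],"twist": [0,0,0]}], hand=-1, squeeze=25)

```text
clock: 19.05
tool_pos: [0.5519, -0.1789, 0.0361]
eef_rot: [0.0, 0.675, 0.738, 0.0]
contact_force: [-0.4, 1.9, 2.5]
opening: 0.0196
```

Emit:
servo_tool(deltas=[{"dp": [0,0,-0.5],"twist": [0,0,0]},{"dp": [0,0,-0.9],"twist": [0,0,0]},{"dp": [0,0,-0.9],"twist": [0,0,0]},{"dp": [0,0,-0.9],"twist": [0,0,0]},{"dp": [0,0,-0.4],"twist": [0,0,0]},{"dp": [0,0,0],"twist": [0,0,0]}])

```text
clock: 19.65
tool_pos: [0.5532, -0.1798, 0.1824]
eef_rot: [0.002, 0.675, 0.738, 0.001]
contact_force: [0.4, -0.1, -2.2]
opening: 0.0198
```

```bash
python3 -c "
from h import *
goto([.5471,.1888,.17],.179)"
```

```text
clk 19.6 P [ 0.5532 -0.1798  0.1824] open 0.0198 yaw 1.660 q6 -2.06->-0.58 twist [ 7.000e-02 -1.000e-02  1.851e+01] dp [ 1.49  -9.094  0.31 ]
```

Emit:
servo_tool(deltas=[{"dp": [0,0,0],"twist": [0,0,0.5]},{"dp": [0,0,0],"twist": [0,0,1]},{"dp": [0,0,0],"twist": [0,0,1]},{"dp": [0,0,0],"twist": [0,0,1]},{"dp": [0,0,0],"twist": [0,0,1]},{"dp": [0,0,0],"twist": [0,0,1]},{"dp": [0,0,0],"twist": [0,0,1]},{"dp": [0,0,0],"twist": [0,0,1]},{"dp": [0,0,0],"twist": [0,0,1]},{"dp": [0,0,0],"twist": [0,0,1]},{"dp": [0,0,0],"twist": [0,0,1]},{"dp": [0,0,0],"twist": [0,0,1]},{"dp": [0,0,0],"twist": [0,0,1]},{"dp": [0,0,0],"twist": [0,0,1]},{"dp": [0,0,0],"twist": [0,0,1]},{"dp": [0,0,0],"twist": [0,0,1]},{"dp": [0,0,0],"twist": [0,0,1]},{"dp": [0,0,0],"twist": [0,0,1]},{"dp": [0,0,0],"twist": [0,0,1]}])

```text
clock: 21.55
tool_pos: [0.5502, -0.1785, 0.1762]
eef_rot: [-0.001, 0.996, 0.088, -0.002]
contact_force: [-0.5, 0.4, -2.5]
opening: 0.0198
```

Emit:
servo_tool(deltas=[{"dp": [0.1,-0.5,0.05],"twist": [0,0,0]},{"dp": [0.14,-0.9,0.05],"twist": [0,0,0]},{"dp": [0.14,-0.9,0.05],"twist": [0,0,0]},{"dp": [0.14,-0.9,0.05],"twist": [0,0,0]},{"dp": [0.14,-0.9,0.05],"twist": [0,0,0]},{"dp": [0.14,-0.9,0.05],"twist": [0,0,0]},{"dp": [0.14,-0.9,0],"twist": [0,0,0]},{"dp": [0.14,-0.9,0],"twist": [0,0,0]},{"dp": [0.14,-0.9,0],"twist": [0,0,0]},{"dp": [0.14,-0.9,0],"twist": [0,0,0]},{"dp": [0.13,-0.5,0],"twist": [0,0,0]},{"dp": [0,0,0],"twist": [0,0,0]},{"dp": [0,0,0],"twist": [0,0,0]}])

```text
clock: 22.85
tool_pos: [0.5439, 0.1895, 0.1651]
eef_rot: [0.001, 0.996, 0.09, -0.002]
contact_force: [0.4, -0.4, -2.0]
opening: 0.0192
```

```bash
python3 -c "
from h import *
goto([.5471,.1888,.0405],.179)"
```

```text
clk 22.9 P [0.5439 0.1895 0.1651] open 0.0192 yaw 0.181 q6 0.07->0.07 twist [0.01 0.05 0.03] dp [0.076 0.033 3.116]
```

Emit:
servo_tool(deltas=[{"dp": [0.07,0.03,0.8],"twist": [0,0,0]},{"dp": [0,0,0.8],"twist": [0,0,0]},{"dp": [0,0,0.8],"twist": [0,0,0]},{"dp": [0,0,0.4],"twist": [0,0,0]},{"dp": [0,0,0.2],"twist": [0,0,0]},{"dp": [0,0,0.09],"twist": [0,0,0]},{"dp": [0,0,0],"twist": [0,0,0]},{"dp": [0,0,0],"twist": [0,0,0]},{"dp": [0,0,0],"twist": [0,0,0]}])

```text
clock: 23.75
tool_pos: [0.5493, 0.1894, 0.0456]
eef_rot: [-0.0, 0.996, 0.09, 0.001]
contact_force: [-0.0, 0.2, -1.7]
opening: 0.0203
```

Emit:
servo_tool(deltas=[{"dp": [0,0,0],"twist": [0,0,0]},{"dp": [0,0,0],"twist": [0,0,0]},{"dp": [0,0,0],"twist": [0,0,0]},{"dp": [0,0,0],"twist": [0,0,0]},{"dp": [0,0,0],"twist": [0,0,0]}], hand=-0.15)

```text
clock: 24.25
tool_pos: [0.5482, 0.1891, 0.0443]
eef_rot: [0.0, 0.996, 0.09, 0.0]
contact_force: [-0.2, -0.1, 0.0]
opening: 0.0392
```

Emit:
servo_tool(deltas=[{"dp": [0,0,-0.6],"twist": [0,0,0]},{"dp": [0,0,-0.9],"twist": [0,0,0]},{"dp": [0,0,-0.9],"twist": [0,0,0]},{"dp": [0,0,-0.9],"twist": [0,0,0]},{"dp": [0,0,0],"twist": [0,0,0]},{"dp": [0,0,0],"twist": [0,0,0]}])

```text
clock: 24.85
tool_pos: [0.549, 0.1893, 0.1775]
eef_rot: [-0.0, 0.996, 0.09, 0.001]
contact_force: [-0.6, 0.8, -0.7]
opening: 0.0394
```

```bash
python3 -c "
from h import *
goto([.538,-.0675,.17],.609-np.pi/2)"
```

```text
clk 24.9 P [0.549  0.1893 0.1775] open 0.0394 yaw 0.180 q6 0.06->1.21 twist [-0.02 -0.03 14.27] dp [5.109 3.897 0.188]
```

Emit:
servo_tool(deltas=[{"dp": [0,0,0.19],"twist": [0,0,0.5]},{"dp": [0,0,0],"twist": [0,0,1]},{"dp": [0,0,0],"twist": [0,0,1]},{"dp": [0,0,0],"twist": [0,0,1]},{"dp": [0,0,0],"twist": [0,0,1]},{"dp": [0,0,0],"twist": [0,0,1]},{"dp": [0,0,0],"twist": [0,0,1]},{"dp": [0,0,0],"twist": [0,0,1]},{"dp": [0,0,0],"twist": [0,0,1]},{"dp": [0,0,0],"twist": [0,0,1]},{"dp": [0,0,0],"twist": [0,0,1]},{"dp": [0,0,0],"twist": [0,0,1]},{"dp": [0,0,0],"twist": [0,0,1]},{"dp": [0,0,0],"twist": [0,0,1]},{"dp": [0,0,0],"twist": [0,0,0.77]}])

```text
clock: 26.35
tool_pos: [0.5469, 0.1888, 0.1662]
eef_rot: [0.001, 0.886, -0.464, -0.001]
contact_force: [-0.1, -0.1, -0.1]
opening: 0.0394
```

Emit:
servo_tool(deltas=[{"dp": [0.32,0.24,0],"twist": [0,0,0]},{"dp": [0.64,0.49,0],"twist": [0,0,0]},{"dp": [0.64,0.49,0],"twist": [0,0,0]},{"dp": [0.64,0.49,0],"twist": [0,0,0]},{"dp": [0.64,0.49,0],"twist": [0,0,0]},{"dp": [0.64,0.49,0],"twist": [0,0,0]},{"dp": [0.64,0.49,0],"twist": [0,0,0]},{"dp": [0.64,0.49,0],"twist": [0,0,0]},{"dp": [0.31,0.22,0],"twist": [0,0,0]},{"dp": [0,0,0],"twist": [0,0,0]},{"dp": [0,0,0],"twist": [0,0,0]}], hand=0.3)

```text
clock: 27.45
tool_pos: [0.537, -0.0675, 0.168]
eef_rot: [-0.0, 0.887, -0.463, -0.001]
contact_force: [0.4, -0.1, -1.0]
opening: 0.0605
```

```bash
python3 -c "
from h import *
import cv2
goto([.538,-.0675,.0735],.609-np.pi/2)
c=bot.get_calibration('wrist');im=bot.get_image('wrist'); 
s=800/560
b=cv2.resize(im[:,:,::-1],(800,600))
a=.609; e=np.array([[np.cos(a),np.sin(a),0],[-np.sin(a),np.cos(a),0],[0,0,1]])
pts=[]
for i,j in ((1,1),(1,-1),(-1,-1),(-1,1)):
  X=np.array([.538,-.0675,.076])+(.028*i*e[0]+.009*j*e[1])
  p=c['camera_matrix']@(c['R']@np.array(X)+c['t']); p=p[:2]/p[2]; pts.append((p+.5)*s)
cv2.polylines(b,[np.array(pts).astype(int)],True,(0,0,255),1)
cv2.imwrite('pics/w7.png',b)"
```

```text
clk 27.4 P [ 0.537  -0.0675  0.168 ] open 0.0605 yaw -0.962 q6 0.74->0.74 twist [ 0.01  0.02 -0.  ] dp [ 0.014 -0.021  2.362]
```

View pics/w7.png

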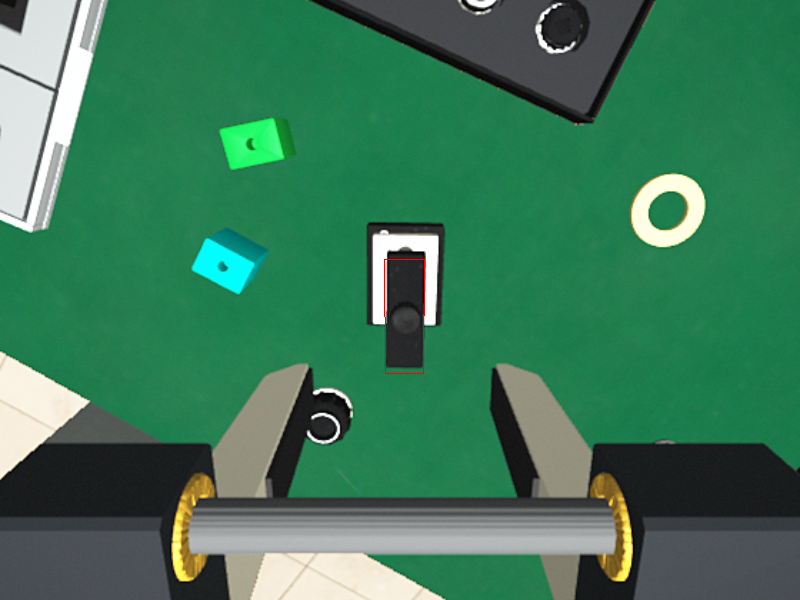

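The predicted bar outline matches at (405,315), about 2 mm off along tool y. I'll correct for that and grasp across the 18 mm.

Emit:
servo_tool(deltas=[{"dp": [0,-0.06,0.6],"twist": [0,0,0]},{"dp": [0,0,0.6],"twist": [0,0,0]},{"dp": [0,0,0.6],"twist": [0,0,0]},{"dp": [0,0,0.4],"twist": [0,0,0]},{"dp": [0,0,0.14],"twist": [0,0,0]},{"dp": [0,0,0],"twist": [0,0,0]},{"dp": [0,0,0],"twist": [0,0,0]}])

```text
clock: 28.2
tool_pos: [0.5401, -0.0658, 0.076]
eef_rot: [-0.0, 0.887, -0.462, 0.001]
contact_force: [0.3, -0.3, -0.2]
opening: 0.0605
```

Emit:
servo_tool(deltas=[{"dp": [0,0,0],"twist": [0,0,0]},{"dp": [0,0,0],"twist": [0,0,0]},{"dp": [0,0,0],"twist": [0,0,0]},{"dp": [0,0,0],"twist": [0,0,0]},{"dp": [0,0,0],"twist": [0,0,0]},{"dp": [0,0,0],"twist": [0,0,0]},{"dp": [0,0,0],"twist": [0,0,0]},{"dp": [0,0,0],"twist": [0,0,0]},{"dp": [0,0,0],"twist": [0,0,0]}], hand=-1, squeeze=45)

```text
clock: 29.1
tool_pos: [0.5396, -0.0663, 0.0751]
eef_rot: [-0.0, 0.887, -0.462, 0.0]
contact_force: [2.2, -0.6, -0.3]
opening: 0.0178
```

Emit:
servo_tool(deltas=[{"dp": [0,0,-0.4],"twist": [0,0,0]},{"dp": [0,0,-0.8],"twist": [0,0,0]},{"dp": [0,0,-0.9],"twist": [0,0,0]},{"dp": [0,0,-0.9],"twist": [0,0,0]},{"dp": [0,0,-0.4],"twist": [0,0,0]},{"dp": [0,0,0],"twist": [0,0,0]},{"dp": [0,0,0],"twist": [0,0,0]}])

```text
clock: 29.8
tool_pos: [0.5386, -0.066, 0.209]
eef_rot: [0.0, 0.887, -0.462, -0.001]
contact_force: [-0.3, 0.0, -5.6]
opening: 0.0175
```

```bash
python3 -c "
from h import *
goto([.5309,.2783,.2],.179)"
```

```text
clk 29.8 P [ 0.5386 -0.066   0.209 ] open 0.0175 yaw -0.962 q6 0.75->-0.40 twist [ 1.000e-02  3.000e-02 -1.426e+01] dp [ 1.342 -8.504  0.226]
```

Emit:
servo_tool(deltas=[{"dp": [0,0,0],"twist": [0,0,-0.5]},{"dp": [0,0,0],"twist": [0,0,-1]},{"dp": [0,0,0],"twist": [0,0,-1]},{"dp": [0,0,0],"twist": [0,0,-1]},{"dp": [0,0,0],"twist": [0,0,-1]},{"dp": [0,0,0],"twist": [0,0,-1]},{"dp": [0,0,0],"twist": [0,0,-1]},{"dp": [0,0,0],"twist": [0,0,-1]},{"dp": [0,0,0],"twist": [0,0,-1]},{"dp": [0,0,0],"twist": [0,0,-1]},{"dp": [0,0,0],"twist": [0,0,-1]},{"dp": [0,0,0],"twist": [0,0,-1]},{"dp": [0,0,0],"twist": [0,0,-1]},{"dp": [0,0,0],"twist": [0,0,-1]},{"dp": [0,0,0],"twist": [0,0,-0.76]}])

```text
clock: 31.3
tool_pos: [0.5377, -0.0658, 0.2073]
eef_rot: [-0.001, 0.996, 0.091, -0.003]
contact_force: [0.3, -0.0, -4.9]
opening: 0.0176
```

Emit:
servo_tool(deltas=[{"dp": [0.05,-0.4,0],"twist": [0,0,0]},{"dp": [0.14,-0.9,0],"twist": [0,0,0]},{"dp": [0.14,-0.9,0],"twist": [0,0,0]},{"dp": [0.14,-0.9,0],"twist": [0,0,0]},{"dp": [0.14,-0.9,0],"twist": [0,0,0]},{"dp": [0.14,-0.9,0],"twist": [0,0,0]},{"dp": [0.14,-0.9,0],"twist": [0,0,0]},{"dp": [0.14,-0.9,0],"twist": [0,0,0]},{"dp": [0.14,-0.9,0],"twist": [0,0,0]},{"dp": [0.17,-0.6,0],"twist": [0,0,0]},{"dp": [0,-0.3,0],"twist": [0,0,0]},{"dp": [0,0,0],"twist": [0,0,0]},{"dp": [0,0,0],"twist": [0,0,0]}])

```text
clock: 32.6
tool_pos: [0.5309, 0.2772, 0.2097]
eef_rot: [0.001, 0.996, 0.089, -0.001]
contact_force: [1.0, -0.1, -4.1]
opening: 0.0175
```

```bash
python3 -c "
from h import *
import cv2
goto([.5309,.2783,.0795],.179)
cv2.imwrite('pics/s8.png',cv2.resize(bot.get_image('top')[150:300,90:290,::-1],(800,600),interpolation=cv2.INTER_CUBIC))"
```

```text
clk 32.6 P [0.5309 0.2772 0.2097] open 0.0175 yaw 0.179 q6 0.22->0.22 twist [0.01 0.03 0.  ] dp [ 0.006 -0.026  3.256]
```

View pics/s8.png

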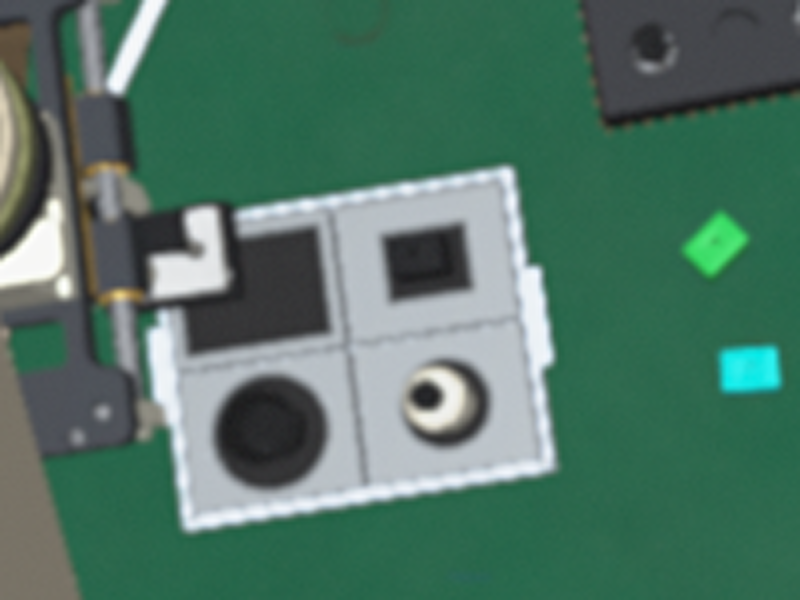

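The block at (420,258), bottle at (440,400) and loupe at (270,430) all sit in their pockets, and the fixture is aligned with its own. Lowering it.

Emit:
servo_tool(deltas=[{"dp": [0,-0.02,0.7],"twist": [0,0,0]},{"dp": [0,0,0.8],"twist": [0,0,0]},{"dp": [0,0,0.7],"twist": [0,0,0]},{"dp": [0,0,0.5],"twist": [0,0,0]},{"dp": [0,0,0.3],"twist": [0,0,0]},{"dp": [0,0,0.15],"twist": [0,0,0]},{"dp": [0,0,0.08],"twist": [0,0,0]},{"dp": [0,0,0],"twist": [0,0,0]},{"dp": [0,0,0],"twist": [0,0,0]},{"dp": [0,0,0],"twist": [0,0,0]}])

```text
clock: 33.65
tool_pos: [0.5325, 0.2791, 0.0832]
eef_rot: [-0.0, 0.996, 0.089, 0.001]
contact_force: [0.7, 0.2, -1.9]
opening: 0.0173
```

```bash
python3 -c "
from h import *
goto([.5309,.2783,.0795],.179)
print(bot.get_obs()['contact_force'])"
```

```text
clk 33.6 P [0.5325 0.2791 0.0832] open 0.0173 yaw 0.179 q6 0.22->0.22 twist [-0.01 -0.03  0.  ] dp [-0.044  0.011  0.092]
[ 0.70504752  0.24609644 -1.85355639]
```

Emit:
servo_tool(deltas=[{"dp": [0,0,0.05],"twist": [0,0,0]},{"dp": [0,0,0.04],"twist": [0,0,0]},{"dp": [0,0,0],"twist": [0,0,0]},{"dp": [0,0,0],"twist": [0,0,0]}])

```text
clock: 34.05
tool_pos: [0.5333, 0.2792, 0.0829]
eef_rot: [-0.0, 0.996, 0.09, 0.002]
contact_force: [-8.2, -5.2, 23.4]
opening: 0.0172
```

Emit:
servo_tool(deltas=[{"dp": [0,0,0],"twist": [0,0,0]},{"dp": [0,0,0],"twist": [0,0,0]},{"dp": [0,0,0],"twist": [0,0,0]},{"dp": [0,0,0],"twist": [0,0,0]},{"dp": [0,0,0],"twist": [0,0,0]}], hand=0)

```text
clock: 34.55
tool_pos: [0.5313, 0.2787, 0.0779]
eef_rot: [0.0, 0.996, 0.09, -0.0]
contact_force: [0.2, -0.3, -0.3]
opening: 0.0463
```

Emit:
servo_tool(deltas=[{"dp": [0,0,-0.4],"twist": [0,0,0]},{"dp": [0,0,-0.9],"twist": [0,0,0]},{"dp": [0,0,-0.9],"twist": [0,0,0]},{"dp": [0,0,-0.9],"twist": [0,0,0]},{"dp": [-0.9,0,0],"twist": [0,0,0]},{"dp": [-0.9,0,0],"twist": [0,0,0]},{"dp": [-0.9,0,0],"twist": [0,0,0]},{"dp": [0,-0.9,0],"twist": [0,0,0]},{"dp": [0,-0.9,0],"twist": [0,0,0]},{"dp": [0,-0.9,0],"twist": [0,0,0]},{"dp": [0,-0.9,0],"twist": [0,0,0]},{"dp": [0,-0.9,0],"twist": [0,0,0]},{"dp": [0,0,0],"twist": [0,0,0]},{"dp": [0,0,0],"twist": [0,0,0]},{"dp": [0,0,0],"twist": [0,0,0]}])

```text
clock: 36.05
tool_pos: [0.3934, 0.436, 0.2028]
eef_rot: [0.0, 0.996, 0.089, 0.0]
contact_force: [0.2, -0.1, 1.3]
opening: 0.0466
```

```bash
python3 -c "
from h import *
import cv2
a=cv2.resize(bot.get_image('top')[150:300,100:300,::-1],(400,300),interpolation=cv2.INTER_CUBIC)
im=bot.get_image('side')[:,:,::-1]
b=cv2.resize(im[125:215,170:290],(400,300),interpolation=cv2.INTER_CUBIC)
cv2.imwrite('pics/fin.png',np.vstack([np.hstack([a,b]),cv2.resize(im[0:210],(800,300))]))
goto([0,0,0],0)"
```

```text
clk 36.1 P [0.3936 0.4357 0.2027] open 0.0464 yaw 0.178 q6 0.57->0.75 twist [-0.   -0.01  2.23] dp [-9.84  10.892  5.067]
```

View pics/fin.png

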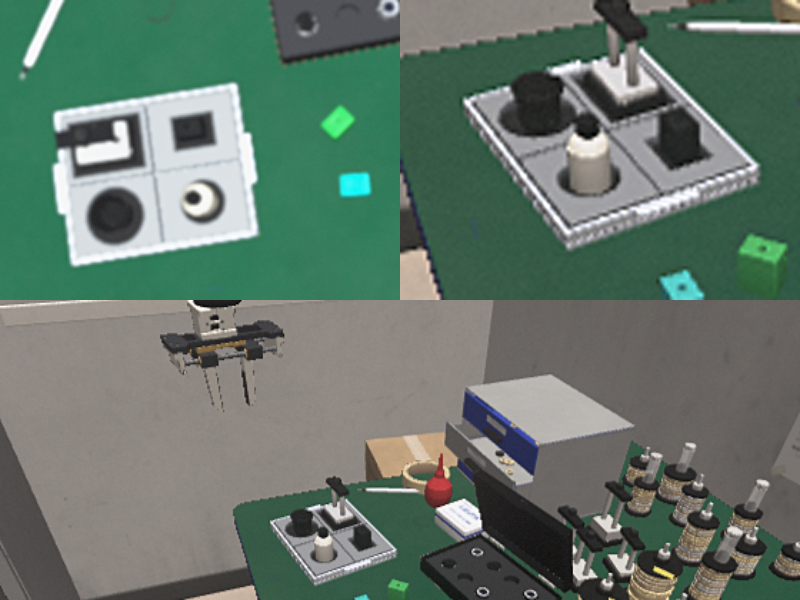

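All four appear to be in their pockets. The fixture met 23 N about 4 mm above its expected height, so I'll check its seating by overlaying the model, with the fixture both seated and raised 8 mm.

```bash
python3 -c "
from h import *
import cv2
out=[]
a=.179; ex=np.array([np.cos(a),np.sin(a),0]); ey=np.array([-np.sin(a),np.cos(a),0])
for n,(x0,y0) in (('side',(185,120)),('top',(110,170))):
  c=bot.get_calibration(n); im=bot.get_image(n)[y0:y0+100,x0:x0+100,::-1]
  b=cv2.resize(im,(400,400),interpolation=cv2.INTER_CUBIC); d=b.copy()
  def rect(C,z,hx,hy,col):
    pts=[]
    for i,j in ((1,1),(1,-1),(-1,-1),(-1,1)):
      X=np.array([*C,z])+ex*hx*i+ey*hy*j; p=c['camera_matrix']@(c['R']@X+c['t']); pts.append((p[:2]/p[2]-[x0,y0]+.5)*4)
    cv2.polylines(d,[np.array(pts).astype(int)],True,col,1)
  F=(.5313,.2787); P=(.5309,.2783)
  rect(P,.012,.029,.038,(0,255,255)); rect(F,.024,.018,.026,(0,0,255)); rect(F,.080,.009,.028,(0,0,255)); rect(F,.088,.009,.028,(255,0,255))
  rect((.5471,.1888),.038,.014*0+.010,.014,(0,0,255))
  out.append(np.hstack([b,d]))
cv2.imwrite('pics/chk.png',cv2.resize(np.vstack(out),(600,600)))"
```

```text
(no output)
```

View pics/chk.png

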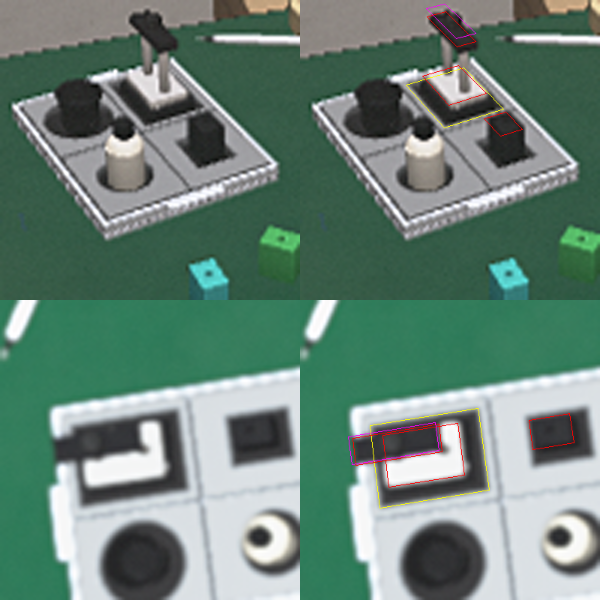

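The fixture's bar and step match the seated outlines (red) in both cameras, not the raised one, and the block matches too. Handing in.

```bash
python3 -c "
from h import *
print(bot.job_done()); o=bot.get_obs(); print(o['clock'],o['contact_force'])"
```

```text
the job is handed in; nothing more can be done
None
the job is handed in; nothing more can be done
```

I packed all four items, let them go, and handed the job in at about 36 s on the robot clock. The hand-in gives no verdict, so the result rests on my own last checks:

- **Seating:** the final top and side pictures show all four upright in their own pockets. The block and fixture matched their predicted seated outlines. I did not overlay the loupe and bottle, which I judged by eye.
- **Robot clear:** the gripper ended open and well away from the tray, with about 1 N of residual force reading.
- **Look-alikes:** I did not touch the jar or the cap nut. They were still standing in mid-run wrist views, but I did not check them again after the last placement.
- **Things that disagreed:**
  - The top and wrist cameras differed by about 3–5 mm around the loupe, jar and cap nut.
  - The fixture met 23 N about 4 mm above its expected height before I released it. The overlay afterwards showed it seated.
  - I released the block about 4 mm above the pocket floor, and it settled upright.

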